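# Stamp a carton in the marking stand

## Task

Take the long flat carton from the cork mat and slide it lengthways, flat on the desk, into the mouth of the marking stand and under its roof until its end is against the back stop. Only then press the stamp's plunger head down to its stop and let it spring back, and finally draw the carton out again and set it down gently, flat in the shallow white tray. Leave the jar, the mouse and the small tea box where they are.

Things in the scene. Friction and masses are not known exactly. Their poses are not given: they have to be found in the camera images.
- carton: closed cardboard carton, 180 (its x) x 50 (y) x 34 (z) mm, about 0.14 kg, with a paper band along its top; origin at the centre of its underside, z up. At the start it lies on the cork mat with its x axis within about 0.7 rad of world x. Both ends are alike.
- stand: grey metal marking stand fixed to the desk: a tunnel, mouth at its -x side facing the robot, no floor, so the carton slides on the desk. Origin on the desk under it, x into the tunnel. Roof from x = -40 to 50 mm, underside 39 mm, top 45 mm above the desk; tower on it from x = -15 to 30 mm, y = +-38 mm, top 83 mm, collar to 89 mm.
- stand_mouth (a point): middle of the roofed mouth at desk height (stand x = -40 mm). Cheeks run from here to the stop, inner faces 28 mm either side of the middle; in front, flares 45 mm high, open above, widen to about 37 mm either side at stand x = -60 mm.
- stand_stop (a point): middle of the back stop's face at desk height (stand x = 50 mm). With the carton's end here, the carton's origin is at stand x = -40 mm and 90 mm of it stands out of the roof (70 mm out of the flares).
- plunger_top (a point): centre of the top of the stamp's black round plunger head (42 mm across, flat top 24 mm across), on the stand's tower at stand x = 7.5 mm, y = 0; 125 mm above the desk when up; it moves with the head.
- plunger (a joint): travel of the stamp plunger, m: 0 up, grows as it is pressed straight down; stop at 0.015, where the stamp's rubber foot meets the carton's top. A spring of 2 N (up) to 4.5 N (down) pushes it back up.
- tray: shallow white open tray fixed to the desk, outer 250 (x) x 150 (y) x 22 mm, walls and floor 5 mm thick, inside 240 x 140 mm; origin at the centre of its underside. It lies on one side of the stand, the cork mat on the other; the sides swap.
- mat: cork mat, 250 (x) x 160 (y) x 3 mm, fixed; origin at the centre of its underside.
- jar: bystander: small glass jar with a green lid, 54 mm across, 75 mm high; origin at the centre of its underside. Leave it alone.
- mouse: bystander: black computer mouse, 105 x 58 x 33 mm; origin at the centre of its underside. Leave it alone.
- tea_box: bystander: small upright cardboard box, 60 x 60 x 85 mm; origin at the centre of its underside. Leave it alone.
Mind the look-alikes: they are no part of the job. Leave any green look-alike of the carton alone. There is more than one size of the stand; the job needs the larger.

How it is judged:
On the way, in this order (a step that is already met when the one before it is completed fails the run):
1. the carton lies flat on the desk in the stand, lengthways, its end within 5 mm of the back stop, the plunger still up (x of carton in the frame of stand above -0.045 m and y of carton in the frame of stand between -0.006 and 0.006 m and height (world z) of carton below 0.008 m and angle between the x axis of carton and the x axis of stand, either way round below 0.1 rad and value of joint plunger below 0.004 m), for 0.2 s.
2. with the carton so, the plunger is pressed to its stop (at least 13.5 of 15 mm) (x of carton in the frame of stand above -0.045 m and y of carton in the frame of stand between -0.006 and 0.006 m and height (world z) of carton below 0.008 m and angle between the x axis of carton and the x axis of stand, either way round below 0.1 rad and value of joint plunger above 0.0135 m), for 0.1 s.
3. the plunger is let go and has sprung back up, the carton still in the stand (value of joint plunger below 0.003 m and x of carton in the frame of stand above -0.08 m), for 0.1 s.
At the end, for the whole second after the job is handed in: The carton lies at rest, released, flat and upright (within 0.06 rad) on the floor of the white tray, between its walls; the plunger is up (within 3 mm); jar, mouse and tea box are within 30 mm of where they began (horizontal distance between carton and tray below 0.07 m and z of carton in the frame of tray below 0.009 m and angle between carton's own z axis and vertical below 0.06 rad and linear speed of carton below 0.02 m/s and value of joint plunger below 0.003 m and contact force between the fingers and carton below 0.05 N and not (distance of jar from where it was at the start of the episode above 0.03 m) and not (distance of mouse from where it was at the start of the episode above 0.03 m) and not (distance of tea_box from where it was at the start of the episode above 0.03 m)); the robot touches nothing.
It fails at once if the jar, mouse or tea box is moved more than 30 mm (distance of any of jar, mouse, tea_box from where it was at the start of the episode above 0.03 m).
It fails at once if the plunger is pressed more than 6 mm while the carton is more than 10 mm short of the back stop (value of joint plunger above 0.006 m and x of carton in the frame of stand below -0.05 m).
It fails at once if the carton is dropped: out of the fingers with its underside more than 30 mm above the desk (height (world z) of carton above 0.03 m and contact force between the fingers and carton below 0.01 N).
It also fails if it takes over 72 s, if anything falls off the work surface, if the arm or the gripper's body presses on something with over 40 N, if the wrist force passes 120 N, or if a joint passes its speed limit or range.

## Robot

A 6-joint arm with a two-finger parallel gripper is mounted at the origin on the work surface. World frame = base frame: x ahead of the robot, y to its left, z up, the work surface at z = 0. Lengths are in m, angles in rad, forces in N, time in s.
With the tool pointing down it reaches from about 0.275 to 0.725 m from the base axis. Payload 5.6 kg.
Tool frame: the origin (TCP) lies on the front face of the gripper's body, between the roots of the fingers; the fingertips stand nose_length ahead of it and the grasp point (between the pads) lies 54 mm ahead of it (nose_length is the distance from the TCP to the fingertips, in m); z points along the fingers, y is the line along which they close (so a half turn about z gives the same grasp; the last joint's range is limited). The gripper opens to 85 mm and grips with 20 to 120 N. Pads are 22 mm wide; open, the fingers measure 114 mm over their backs; the gripper's body (76 mm by 85 mm) begins 54 mm behind the grasp point. The pads swing forward as they close: fully open they stand 13 mm farther back than shut.
Start: joints at [-0.981, 0.255, 0.108, 0, -1.424, -0.285], TCP at [0.165, -0.525, 0.304] pointing down, gripper open.
Joint ranges: [-2.95, 2.95], [-1.21, 1.97], [-1.09, 1.5], [-2.87, 1.71], [-2.94, -0.07], [-3.05, 3.05]. Speed limits (rad/s): [2.57, 2.57, 3.14, 3.14, 3.14, 3.14].

## Interface

Orientations are given as a unit quaternion [w, x, y, z].
In Python, from bench import observe, read_camera, calibration, job_done, find_in, silhouettes, nose_length gives the robot as it stands.
- The arm moves only by the tool apply_moves, never from a script. Its argument "series" is a list of rows, each an object of numbers: "ax", "ay", "az": the turn, a rotation vector about the world's x, y, z normalised to -1 to 1, where 1 is 1.5 rad; "x", "y", "z": the shift along the world's x, y, z normalised to -1 to 1, where 1 is 1000 mm; "hand": the opening, from -1 (shut) to 1 (fully open). A call has 1 to 20 rows; each row is the pose to reach, as a shift and turn from the pose commanded when the call began; what a row does not reach only later rows make up. A row lasts 1/12 s, in which the tool goes at most 41.7 mm and 7.16 degrees, less where a joint would pass 70% of its speed; a pose out of reach is approached as far as the arm can. A call with a number of a shift or a turn outside -1 to 1 is refused whole. A call with a gripper value outside its range is refused whole. The fingers move at their own pace and stop on an object; "grip_force" is the grip in N (left out, the last holds). Time passes only in rows, so rows that repeat a pose let the fingers close. It gives the time, the measured TCP pose, the force, the opening and the grip force at its end, in the units of the state.
- observe(): the state, without advancing time (a new reading comes with each control period).
- read_camera(name): name is "scene" or "top"; returns the picture (384x512x3 uint8, red, green, blue); there is no depth.
- calibration(name): a dict with "fx", "fy", "cx", "cy" (pixels), "R" (3x3) and "t" (3): a world point X has camera coordinates R X + t. Camera axes: x right, y down, z forward; pixel columns grow to the right and rows downward; lengths in m; the calibration is good to about 2 mm. A picture is of the moment at which its call begins. calibration takes no time and is no camera call.
- job_done(): hands the job in; it is judged then, once.
Trained networks look in the newest picture that a camera, given by its name, has taken for a name from the list of things; names that differ only in an ending like _2 or _b are one class to them, and where a whole thing is asked for, a point or a joint stands for the part that bears it (a point fixed in the world has none). Each returns a list of dicts, best first, with "score" (0 to 1); they miss things now and then, are a little off and sometimes report something else, mostly with a low value. They report only what shows in the picture. A call takes as long as a camera call. They do not tell look-alikes from the thing itself.
- find_in(camera, label): "extent" ([left, top, right, bottom] in pixels, round what is visible of it).
- silhouettes(camera, label): "region" (384x512 bool, what is visible of it) and "extent" ([left, top, right, bottom] in pixels, round what is visible of it).
The state is a dict: "time_s": time; "joints": joint angles; "qvel": joint speeds; "tau": joint torques, N m; "eef_pos": TCP position; "orientation": TCP orientation; "wrist_force": force on the tool from outside, world axes, zero at the start; "torque": the same for the moment, N m; "gripper_width": finger opening in m; "grasp_force": force on a finger pad.
Only numpy, scipy, OpenCV 4.12 (cv2) and the standard library are available. Lean on these libraries where they do the work, as an engineer would, in place of code of your own. Each camera call takes 0.05 s, during which the arm holds its last target. There are 200 camera calls.

## Working session

There is one attempt and no reset: what is moved stays moved. The work goes in short steps, Python scripts to look and compute and a tool call to move; the robot and the scene stay as the last step left them, time stands still between calls to the robot, and variables do not carry over. Pictures are saved under pics/ and viewed, at most 10 in all, crops included, and the job is handed in when it is done.

Besides the shell and the picture viewer there is one more tool, called after ">>>" by a JSON object that holds its "api" and its "payload", one argument or row to a line. apply_moves: Moves the arm, as the interface text tells. Scaled input: -1 to 1 covers 1000 mm each way for a shift and 1.5 rad each way for a turn. Its arguments: {"type":"object","properties":{"series":{"type":"array"},"grip_force":{"type":"number"}},"required":["series"]}

```bash
mkdir -p pics; ls
python3 - <<'E'
from bench import *
import cv2,numpy as np
print(observe(),nose_length)
for c in("scene","top"):
    im=read_camera(c);cv2.imwrite(f"pics/{c}0.png",im[:,:,::-1])
    k=calibration(c);print(c,k)
    for l in("carton","stand","plunger_top","tray","mat","jar","mouse","tea_box"):
        print(l,[(round(d["score"],2),[int(v) for v in d["extent"]]) for d in find_in(c,l)][:4])
E
```

```text
pics
{'time_s': 0.0, 'joints': array([-9.81411284e-01,  2.55716029e-01,  1.06991088e-01, -4.68064427e-04,
       -1.42391425e+00, -2.84614396e-01]), 'qvel': array([ 0.0001223 , -0.00085769, -0.00070753, -0.00162968, -0.00044847,
        0.00080427]), 'tau': array([ 5.72348326e-04, -3.86631989e+01,  2.37936026e+01,  5.36503047e+00,
       -6.33692835e-03,  1.09080744e-06]), 'eef_pos': array([ 0.16499237, -0.52428042,  0.3030077 ]), 'orientation': array([-1.80243800e-04, -1.51762110e-01,  9.88416592e-01,  9.32808438e-04]), 'wrist_force': array([ 0.22585417, -0.37015678,  0.14778818]), 'torque': array([ 0.03100767, -0.02709811,  0.00103588]), 'grasp_force': 0.0, 'gripper_width': 0.0852958710489724} 0.0726
scene {'fx': 391.037510934239, 'fy': 391.037510934239, 'cx': 258.10299258109376, 'cy': 191.2279037985626, 'R': array([[ 0.46990805,  0.88264702, -0.01098483],
       [ 0.67504535, -0.3673468 , -0.63982037],
       [-0.56877079,  0.29324148, -0.76844598]]), 't': array([-0.18436197, -0.37386855,  1.665781  ])}
carton [(0.89, [86, 211, 144, 232]), (0.85, [178, 182, 194, 234])]
stand [(0.9
[... 398 characters left out ...]
, 'fy': 463.850090432306, 'cx': 264.3487285004079, 'cy': 194.07208494947346, 'R': array([[-0.01134158, -0.99992224, -0.00518432],
       [-0.9966232 ,  0.01172552, -0.08126932],
       [ 0.08132379,  0.00424509, -0.99667869]]), 't': array([-0.09784741,  0.6396173 ,  1.43772371])}
carton [(0.98, [316, 217, 349, 274]), (0.63, [370, 247, 433, 282])]
stand [(0.73, [211, 158, 247, 197]), (0.69, [257, 125, 285, 158])]
plunger_top [(0.71, [221, 166, 238, 181])]
tray [(0.68, [107, 210, 168, 294])]
mat [(0.98, [293, 194, 358, 282]), (0.21, [107, 206, 168, 298])]
jar [(0.54, [289, 164, 305, 184]), (0.51, [328, 160, 350, 182])]
mouse [(0.74, [159, 157, 178, 191])]
tea_box [(0.92, [325, 159, 351, 183])]
```

```bash
cat > h.py <<'E'
from bench import *
import cv2,numpy as np
def ray(c,px,z):
    k=calibration(c);R,t=np.array(k["R"]),np.array(k["t"])
    C=-R.T@t; d=R.T@np.array([(px[0]-k["cx"])/k["fx"],(px[1]-k["cy"])/k["fy"],1])
    return C+d*(z-C[2])/d[2]
def proj(c,X):
    k=calibration(c);p=np.array(X)@np.array(k["R"]).T+k["t"]
    return p[...,:2]/p[...,2:]*[k["fx"],k["fy"]]+[k["cx"],k["cy"]]
def hull(c,P):
    m=np.zeros((384,512),np.uint8);cv2.fillConvexPoly(m,cv2.convexHull(np.round(proj(c,P)*16).astype(np.int32)),1,shift=4);return m>0
def box(lx,ly,z0,z1):
    return np.array([[a,b,z] for a in(-lx/2,lx/2) for b in(-ly/2,ly/2) for z in(z0,z1)])
def at(P,x,y,th):
    c,s=np.cos(th),np.sin(th);return P@np.array([[c,s,0],[-s,c,0],[0,0,1]])+[x,y,0]
E
python3 - <<'E'
from h import *
a=cv2.imread("pics/top0.png")[110:310,90:450];cv2.imwrite("pics/tc.png",cv2.resize(a,None,fx=2.2,fy=2.2,interpolation=3))
a=cv2.imread("pics/scene0.png")[100:290,70:390];cv2.imwrite("pics/sc.png",cv2.resize(a,None,fx=2.5,fy=2.5,interpolation=3))
from scipy.optimize import minimize
for l,z in(("carton",.037),("mat",.003),("tray",.022),("jar",.075),("tea_box",.085),("stand",.045)):
  for c in("top","scene"):
    for s in silhouettes(c,l)[:2]:
        m=s["region"].astype(np.uint8)
        r=cv2.minAreaRect(cv2.findNonZero(m));w=np.array([ray(c,p,z)[:2] for p in cv2.boxPoints(r)])
        print(l,c,round(s["score"],2),m.sum(),w.mean(0).round(3),"sides",[np.round(np.linalg.norm(w[i]-w[i-1]),3) for i in(1,2)],"ang",[np.round(np.arctan2(*(w[i]-w[i-1])[::-1]),3) for i in(1,2)])
E
```

```text
carton top 0.84 1001 [ 0.42  -0.529] sides [np.float64(0.053), np.float64(0.187)] ang [np.float64(-0.415), np.float64(-1.969)]
carton top 0.75 1021 [ 0.477 -0.311] sides [np.float64(0.184), np.float64(0.056)] ang [np.float64(-0.366), np.float64(-1.929)]
carton scene 0.8 1081 [ 0.436 -0.531] sides [np.float64(0.191), np.float64(0.074)] ang [np.float64(1.179), np.float64(-0.243)]
carton scene 0.65 893 [ 0.49  -0.313] sides [np.float64(0.062), np.float64(0.209)] ang [np.float64(1.072), np.float64(-0.388)]
mat top 0.66 3086 [ 0.5   -0.302] sides [np.float64(0.253), np.float64(0.167)] ang [np.float64(-0.234), np.float64(-1.8)]
mat top 0.52 3993 [0.458 0.297] sides [np.float64(0.162), np.float64(0.256)] ang [np.float64(-1.417), np.float64(-2.969)]
mat scene 0.77 2058 [ 0.503 -0.301] sides [np.float64(0.175), np.float64(0.253)] ang [np.float64(1.402), np.float64(-0.23)]
tray scene 0.89 2217 [0.463 0.29 ] sides [np.float64(0.202), np.float64(0.313)] ang [np.float64(2.118), np.float64(0.129)]
jar top 0.77 254 [ 0.698 -0.205] sides [np.float64(0.055), np.float64(0.051)] ang [np.float64(-0.475)
[... 314 characters left out ...]
p.float64(0.037), np.float64(0.034)] ang [np.float64(-1.583), np.float64(3.136)]
tea_box scene 0.71 750 [ 0.732 -0.338] sides [np.float64(0.078), np.float64(0.1)] ang [np.float64(1.8), np.float64(0.101)]
stand top 0.83 1110 [ 0.692 -0.   ] sides [np.float64(0.11), np.float64(0.119)] ang [np.float64(-1.583), np.float64(3.133)]
stand top 0.66 550 [ 0.801 -0.127] sides [np.float64(0.08), np.float64(0.084)] ang [np.float64(-1.301), np.float64(-2.881)]
stand scene 0.77 720 [ 0.821 -0.136] sides [np.float64(0.093), np.float64(0.089)] ang [np.float64(1.867), np.float64(0.13)]
stand scene 0.58 1310 [ 0.708 -0.004] sides [np.float64(0.144), np.float64(0.15)] ang [np.float64(1.71), np.float64(-0.134)]
```

View pics/tc.png

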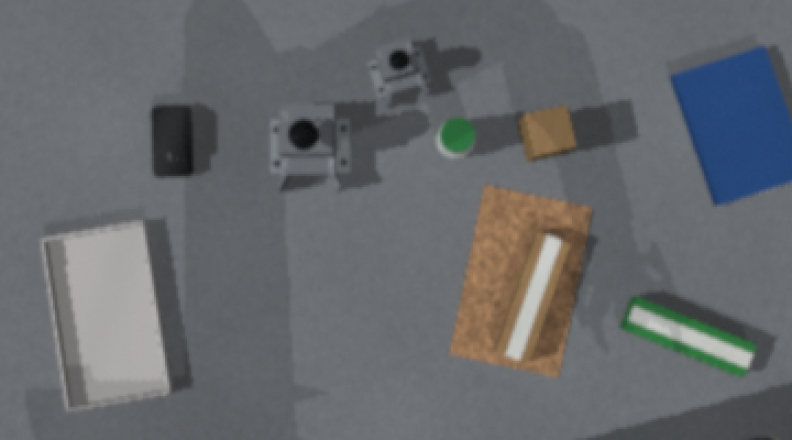

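View pics/sc.png

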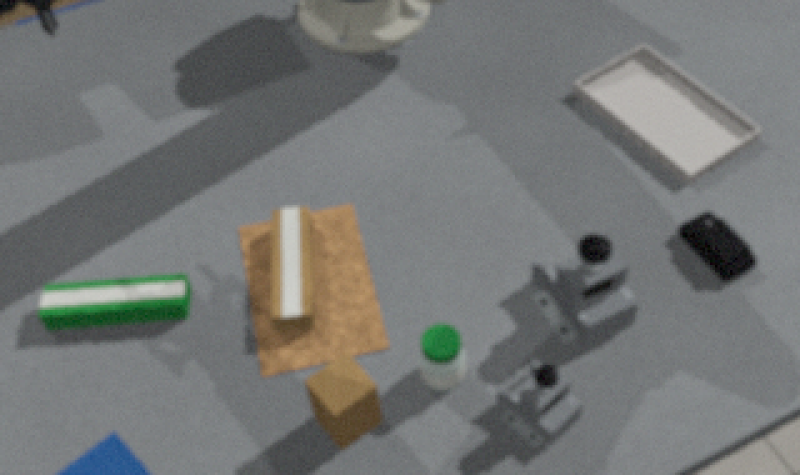

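The top view (crop at 2.2x) shows the candidates below.
- **Brown carton:** on the mat at full-image px (333,245). The green look-alike is at (403,263), and the upright brown tea box is at (338,171).
- **Stands:** the larger is at (229,175) and the small look-alike at (271,140).
- **Tray:** at (138,253), on the +y side.

By the description I choose the brown carton on the mat and the larger stand. Next I check them in one crop and refine their poses.

```bash
cat > m.py <<'E'
from h import *
from scipy.optimize import minimize,least_squares
def fit(label,P,x0,cams=("top","scene"),near=.08):
    ms=[]
    for c in cams:
        read_camera(c);q=proj(c,np.array([[x0[0],x0[1],P[:,2].mean()]]))[0]
        S=silhouettes(c,label)
        S=[s for s in S if np.linalg.norm(np.argwhere(s["region"])[:,::-1].mean(0)-q)<18]
        if S: ms.append((c,S[0]["region"]))
    def f(v):
        t=0
        for c,m in ms:
            h=hull(c,at(P,*v));t-=(h&m).sum()/(h|m).sum()
        return t/len(ms)
    r=minimize(f,x0,method="Nelder-Mead",options=dict(initial_simplex=np.array([x0,np.add(x0,[.015,0,0]),np.add(x0,[0,.015,0]),np.add(x0,[0,0,.15])]),xatol=1e-4,fatol=1e-4))
    return r.x.round(4),round(r.fun,3),[c for c,_ in ms]
E
python3 - <<'E'
from m import *
for cams in(("top","scene"),("top",),("scene",)):
    print("carton",fit("carton",box(.18,.05,.003,.037),[.477,-.311,-.37],cams))
    print("tray",fit("tray",box(.25,.15,0,.022),[.46,.295,.12],cams))
# plunger head dark blob
def dark(c,q):
    im=np.mean([read_camera(c) for _ in range(3)],0)
    m=((im.max(2)<45)).astype(np.uint8);n,lab,st,ce=cv2.connectedComponentsWithStats(m)
    i=min(range(1,n),key=lambda i:np.linalg.norm(ce[i]-q)+(st[i,4]<30)*99)
    return ce[i],st[i]
for c,q in(("top",(228,171)),("scene",(308,199))):
    e,s=dark(c,q);print("plunger",c,e,s,[ray(c,e,z)[:2].round(4) for z in(.125,.117)])
# band of the carton and side of stand crop
im=cv2.imread("pics/top0.png");a=im[150:205,205:255];b=im[210:280,305:360]
A=cv2.resize(a,None,fx=8,fy=8,interpolation=2);B=cv2.resize(b,(400,440),interpolation=2)
B=cv2.resize(b,None,fx=440/70,fy=440/70,interpolation=2)
cv2.imwrite("pics/z.png",np.hstack([A,B]))
m=((b.min(2)>150)).astype(np.uint8);r=cv2.minAreaRect(cv2.findNonZero(m));w=np.array([ray("top",np.array(p)+[305,210],.037)[:2] for p in cv2.boxPoints(r)]);print("band",w.mean(0),w,m.sum())
E
```

```text
carton (array([ 0.477 , -0.3134, -0.3265]), np.float64(-0.897), ['top', 'scene'])
tray (array([0.4579, 0.2957, 0.1655]), np.float64(-0.957), ['top', 'scene'])
carton (array([ 0.4771, -0.3155, -0.3524]), np.float64(-0.896), ['top'])
tray (array([0.4561, 0.2953, 0.1595]), np.float64(-0.946), ['top'])
carton (array([ 0.4751, -0.3093, -0.3554]), np.float64(-0.923), ['scene'])
tray (array([0.4583, 0.297 , 0.1527]), np.float64(-0.954), ['scene'])
plunger top [227.72727273 170.53719008] [222 165  13  12 121] [array([0.7014, 0.0017]), array([0.7024, 0.0024])]
plunger scene [307.05681818 199.36363636] [302 195  11  10  88] [array([ 0.7078, -0.0009]), array([0.7027, 0.0032])]
band [ 0.47714042 -0.31324517] [[ 0.39739384 -0.27176166]
 [ 0.56427562 -0.33427444]
 [ 0.55681297 -0.35480829]
 [ 0.39007927 -0.2921363 ]] 407
```

View pics/z.png

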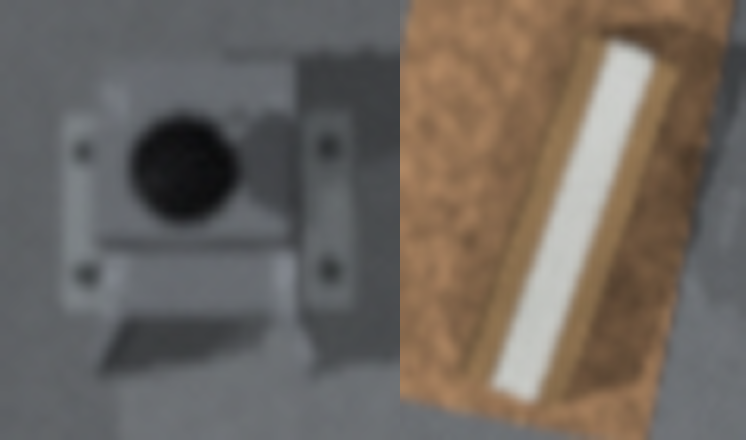

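The crop confirms it: a brown carton with a white band on the mat, and the larger stand with its black head at px (228,170.5). Its flange screws are at crop (83,150), (88,275), (328,147) and (330,270).

Run:
```python
from h import *
w=[ray("top",((u+.5)/8-.5+205,(v+.5)/8-.5+150),.006)[:2] for u,v in((83,150),(88,275),(328,147),(330,270))]
w=np.array(w);print(w.round(4),w.mean(0))
l=w[0]-w[1]+w[2]-w[3];d=(w[0]+w[1]-w[2]-w[3]);print("yaw",np.arctan2(l[1],l[0]),np.arctan2(-d[0],d[1]))
c=np.array([.477,-.3134]);t=-.352;g=c-.05*np.array([np.cos(t),np.sin(t)]);print("grasp",g)
```

```text
[[ 0.725   0.0527]
 [ 0.6745  0.0509]
 [ 0.725  -0.0457]
 [ 0.6753 -0.0461]] [0.69996327 0.00292455]
yaw 0.02266187188210927 0.004546006235041462
grasp [ 0.43006575 -0.29616121]
```

>>> {"api": "apply_moves", "payload": {
  "series": [
    {"x": 0.265,"y": 0.228,"z": -0.12,"az": -0.438,"hand": 0.2},
    {"x": 0.265,"y": 0.228,"z": -0.12,"az": -0.438,"hand": 0.2},
    {"x": 0.265,"y": 0.228,"z": -0.12,"az": -0.438,"hand": 0.2},
    {"x": 0.265,"y": 0.228,"z": -0.12,"az": -0.438,"hand": 0.2},
    {"x": 0.265,"y": 0.228,"z": -0.12,"az": -0.438,"hand": 0.2},
    {"x": 0.265,"y": 0.228,"z": -0.12,"az": -0.438,"hand": 0.2},
    {"x": 0.265,"y": 0.228,"z": -0.12,"az": -0.438,"hand": 0.2},
    {"x": 0.265,"y": 0.228,"z": -0.12,"az": -0.438,"hand": 0.2},
    {"x": 0.265,"y": 0.228,"z": -0.12,"az": -0.438,"hand": 0.2},
    {"x": 0.265,"y": 0.228,"z": -0.12,"az": -0.438,"hand": 0.2},
    {"x": 0.265,"y": 0.228,"z": -0.12,"az": -0.438,"hand": 0.2}
  ]
}}

```text
schema error: expected keys ax, ay, az, x, y, z, hand
```

>>> {"api": "apply_moves", "payload": {
  "series": [
    {"ax": 0,"ay": 0,"x": 0.265,"y": 0.228,"z": -0.12,"az": -0.438,"hand": 0.2},
    {"ax": 0,"ay": 0,"x": 0.265,"y": 0.228,"z": -0.12,"az": -0.438,"hand": 0.2},
    {"ax": 0,"ay": 0,"x": 0.265,"y": 0.228,"z": -0.12,"az": -0.438,"hand": 0.2},
    {"ax": 0,"ay": 0,"x": 0.265,"y": 0.228,"z": -0.12,"az": -0.438,"hand": 0.2},
    {"ax": 0,"ay": 0,"x": 0.265,"y": 0.228,"z": -0.12,"az": -0.438,"hand": 0.2},
    {"ax": 0,"ay": 0,"x": 0.265,"y": 0.228,"z": -0.12,"az": -0.438,"hand": 0.2},
    {"ax": 0,"ay": 0,"x": 0.265,"y": 0.228,"z": -0.12,"az": -0.438,"hand": 0.2},
    {"ax": 0,"ay": 0,"x": 0.265,"y": 0.228,"z": -0.12,"az": -0.438,"hand": 0.2},
    {"ax": 0,"ay": 0,"x": 0.265,"y": 0.228,"z": -0.12,"az": -0.438,"hand": 0.2},
    {"ax": 0,"ay": 0,"x": 0.265,"y": 0.228,"z": -0.12,"az": -0.438,"hand": 0.2}
  ]
}}

```text
time_s: 3.43
eef_pos: [0.4323, -0.2934, 0.182]
orientation: [-0.001, 0.174, 0.985, 0.001]
wrist_force: [0.6, -0.4, 0.1]
gripper_width: 0.0514
grasp_force: 0.0
```

Run:
```python
from h import *
o=observe();print(nose_length,o["gripper_width"],o["eef_pos"],o["orientation"],o["joints"])
im=read_camera("top");a=im[205:285,300:365,::-1];b=read_camera("scene")[150:260,140:250,::-1]
cv2.imwrite("pics/g.png",np.hstack([cv2.resize(a,(390,480)),cv2.resize(b,(400,480))[:, :400]]))
```

```text
0.0726 0.05140745463354168 [ 0.43234858 -0.29344821  0.18198268] [-7.88125169e-04  1.73826770e-01  9.84775745e-01  6.03835877e-04] [-2.96928113e-01  2.73616587e-01 -1.86266859e-01 -1.12224906e-03
 -1.11262485e+00 -1.62279970e+00]
```

>>> {"api": "apply_moves", "payload": {
  "series": [
    {"ax": 0,"ay": 0,"az": 0,"x": 0,"y": 0,"z": -0.03,"hand": 0.75},
    {"ax": 0,"ay": 0,"az": 0,"x": 0,"y": 0,"z": -0.05,"hand": 0.75},
    {"ax": 0,"ay": 0,"az": 0,"x": 0,"y": 0,"z": -0.05,"hand": 0.75},
    {"ax": 0,"ay": 0,"az": 0,"x": 0,"y": 0,"z": -0.05,"hand": 0.75},
    {"ax": 0,"ay": 0,"az": 0,"x": 0,"y": 0,"z": -0.05,"hand": 0.75}
  ]
}}

```text
time_s: 3.95
eef_pos: [0.4305, -0.2976, 0.1355]
orientation: [0.001, 0.175, 0.985, -0.001]
wrist_force: [0.4, 0.4, 0.5]
gripper_width: 0.0749
grasp_force: 0.0
```

Run:
```python
from h import *
o=observe();print(o["gripper_width"],o["eef_pos"],o["orientation"])
im=read_camera("top");a=im[205:285,300:365,::-1];b=read_camera("scene")[150:260,140:250,::-1]
cv2.imwrite("pics/g2.png",np.hstack([cv2.resize(a,(390,480)),cv2.resize(b,(400,480))]))
```

```text
0.07490016974233028 [ 0.43046243 -0.29757441  0.13546038] [ 9.71592838e-04  1.75329860e-01  9.84509108e-01 -5.58240196e-04]
```

View pics/g2.png

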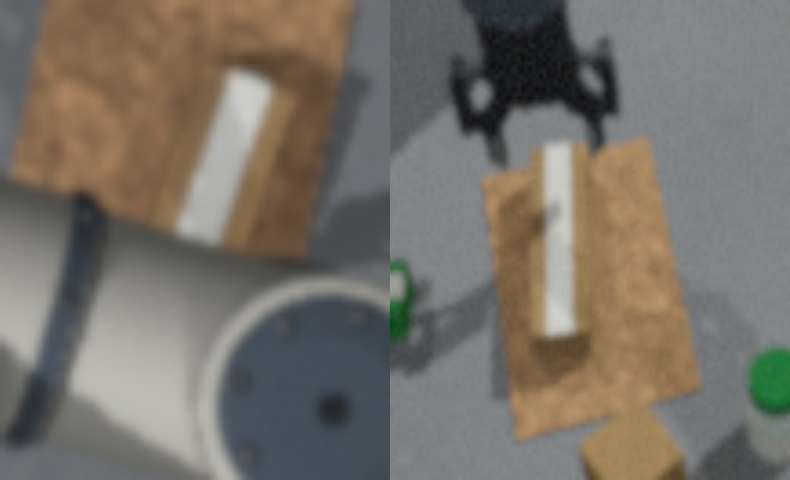

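The fingers straddle the carton's rear part, at about (550,120) in the right-hand half of the crop. I descend and close.

>>> {"api": "apply_moves", "payload": {
  "series": [
    {"ax": 0,"ay": 0,"az": 0,"x": 0,"y": 0,"z": -0.025,"hand": 0.75},
    {"ax": 0,"ay": 0,"az": 0,"x": 0,"y": 0,"z": -0.045,"hand": 0.75},
    {"ax": 0,"ay": 0,"az": 0,"x": 0,"y": 0,"z": -0.055,"hand": 0.75},
    {"ax": 0,"ay": 0,"az": 0,"x": 0,"y": 0,"z": -0.055,"hand": 0.75},
    {"ax": 0,"ay": 0,"az": 0,"x": 0,"y": 0,"z": -0.055,"hand": 0.3},
    {"ax": 0,"ay": 0,"az": 0,"x": 0,"y": 0,"z": -0.055,"hand": 0.0},
    {"ax": 0,"ay": 0,"az": 0,"x": 0,"y": 0,"z": -0.055,"hand": 0.0},
    {"ax": 0,"ay": 0,"az": 0,"x": 0,"y": 0,"z": -0.055,"hand": 0.0},
    {"ax": 0,"ay": 0,"az": 0,"x": 0,"y": 0,"z": -0.055,"hand": 0.0}
  ],
  "grip_force": 50
}}

```text
time_s: 4.8
eef_pos: [0.4311, -0.2971, 0.0806]
orientation: [0.002, 0.175, 0.985, -0.0]
wrist_force: [-0.4, 2.1, 6.6]
gripper_width: 0.0495
grasp_force: 53.6
```

>>> {"api": "apply_moves", "payload": {
  "series": [
    {"ax": 0,"ay": 0,"az": 0,"x": 0,"y": 0,"z": 0.02,"hand": 0},
    {"ax": 0,"ay": 0,"az": 0,"x": 0,"y": 0,"z": 0.035,"hand": 0},
    {"ax": 0,"ay": 0,"az": 0,"x": 0,"y": 0,"z": 0.035,"hand": 0},
    {"ax": 0,"ay": 0,"az": 0.03,"x": 0,"y": 0.03,"z": 0.035,"hand": 0},
    {"ax": 0,"ay": 0,"az": 0.07,"x": 0.01,"y": 0.06,"z": 0.035,"hand": 0},
    {"ax": 0,"ay": 0,"az": 0.1,"x": 0.015,"y": 0.095,"z": 0.035,"hand": 0},
    {"ax": 0,"ay": 0,"az": 0.13,"x": 0.02,"y": 0.13,"z": 0.035,"hand": 0},
    {"ax": 0,"ay": 0,"az": 0.16,"x": 0.025,"y": 0.165,"z": 0.035,"hand": 0},
    {"ax": 0,"ay": 0,"az": 0.19,"x": 0.03,"y": 0.2,"z": 0.035,"hand": 0},
    {"ax": 0,"ay": 0,"az": 0.215,"x": 0.035,"y": 0.235,"z": 0.035,"hand": 0},
    {"ax": 0,"ay": 0,"az": 0.241,"x": 0.04,"y": 0.265,"z": 0.035,"hand": 0},
    {"ax": 0,"ay": 0,"az": 0.241,"x": 0.04,"y": 0.29,"z": 0.035,"hand": 0},
    {"ax": 0,"ay": 0,"az": 0.241,"x": 0.04,"y": 0.3,"z": 0.035,"hand": 0},
    {"ax": 0,"ay": 0,"az": 0.241,"x": 0.04,"y": 0.3,"z": 0.035,"hand": 0},
    {"ax": 0,"ay": 0,"az": 0.241,"x": 0.04,"y": 0.3,"z": 0.035,"hand": 0}
  ]
}}

```text
time_s: 6.05
eef_pos: [0.4697, 0.0034, 0.1136]
orientation: [-0.0, -0.005, 1.0, -0.0]
wrist_force: [0.2, -0.5, -0.6]
gripper_width: 0.0489
grasp_force: 52.8
```

Run:
```python
from h import *
im=read_camera("top");a=im[150:260,200:270,::-1];b=read_camera("scene")[110:250,210:340,::-1]
cv2.imwrite("pics/c1.png",np.hstack([cv2.resize(a,(350,550)),cv2.resize(b,(450,550))]))
o=observe();print(o["eef_pos"],o["orientation"],o["wrist_force"],o["torque"])
```

```text
[0.46975191 0.00252077 0.11363555] [-3.41094176e-04 -4.17656196e-03  9.99991216e-01 -8.87167476e-05] [ 0.78217306 -0.27206911 -1.25929747] [0.02277694 0.03163243 0.05427043]
```

View pics/c1.png

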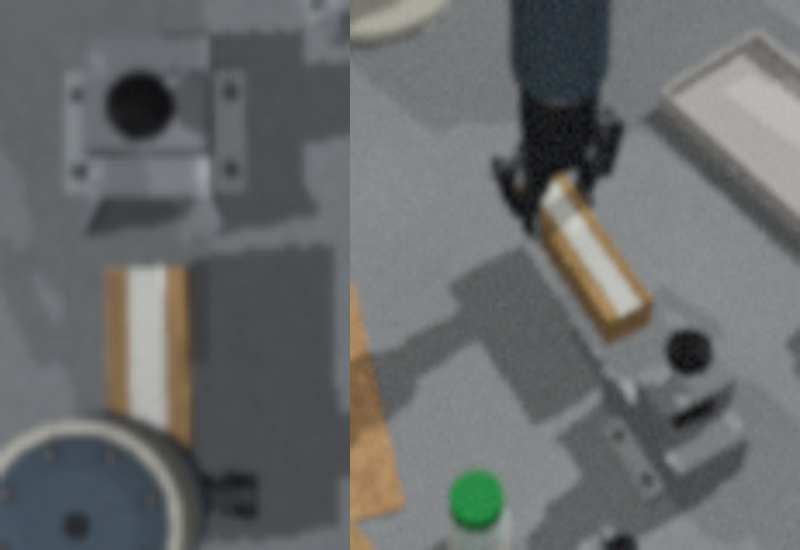

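The carton is held lengthways in front of the mouth, its front edge at crop (147,265), with the stand's middle above it. I'm checking the lateral offset numerically.

Run:
```python
from h import *
im=np.mean([read_camera("top") for _ in range(3)],0)
rows=np.arange(206,233);pts=[];full=[]
for r in rows:
    seg=im[r,215:245];w=np.clip(seg.min(1)-130,0,None)
    u=(w*np.arange(215,245)).sum()/w.sum();pts.append(ray("top",(u,r),.070)[:2])
p=np.array(pts);c=np.polyfit(p[:,0],p[:,1],1);print("yaw",c[0],"y at .52",np.polyval(c,.52),"y at .655",np.polyval(c,.655),"res",np.std(p[:,1]-np.polyval(c,p[:,0])))
```

```text
yaw 0.014408337097397207 y at .52 0.001670840242032963 y at .655 0.0036159657501815858 res 0.00027005182473341475
```

>>> {"api": "apply_moves", "payload": {
  "series": [
    {"ax": 0,"ay": 0,"az": 0,"x": 0,"y": 0.001,"z": -0.015,"hand": 0},
    {"ax": 0,"ay": 0,"az": 0,"x": 0,"y": 0.001,"z": -0.028,"hand": 0},
    {"ax": 0,"ay": 0,"az": 0,"x": 0,"y": 0.001,"z": -0.034,"hand": 0},
    {"ax": 0,"ay": 0,"az": 0,"x": 0,"y": 0.001,"z": -0.037,"hand": 0},
    {"ax": 0,"ay": 0,"az": 0,"x": 0,"y": 0.001,"z": -0.037,"hand": 0},
    {"ax": 0,"ay": 0,"az": 0,"x": 0.01,"y": 0.001,"z": -0.037,"hand": 0},
    {"ax": 0,"ay": 0,"az": 0,"x": 0.02,"y": 0.001,"z": -0.037,"hand": 0},
    {"ax": 0,"ay": 0,"az": 0,"x": 0.03,"y": 0.001,"z": -0.037,"hand": 0},
    {"ax": 0,"ay": 0,"az": 0,"x": 0.04,"y": 0.001,"z": -0.037,"hand": 0},
    {"ax": 0,"ay": 0,"az": 0,"x": 0.05,"y": 0.001,"z": -0.037,"hand": 0},
    {"ax": 0,"ay": 0,"az": 0,"x": 0.055,"y": 0.001,"z": -0.037,"hand": 0}
  ]
}}

```text
time_s: 7.22
eef_pos: [0.5259, 0.0038, 0.0776]
orientation: [0.0, -0.004, 1.0, -0.0]
wrist_force: [-10.8, 1.4, 13.8]
gripper_width: 0.0487
grasp_force: 54.5
```

>>> {"api": "apply_moves", "payload": {
  "series": [
    {"ax": 0,"ay": 0,"az": 0,"x": 0,"y": 0,"z": 0.001,"hand": 0},
    {"ax": 0,"ay": 0,"az": 0,"x": 0.005,"y": 0,"z": 0.001,"hand": 0},
    {"ax": 0,"ay": 0,"az": 0,"x": 0.015,"y": 0,"z": 0.001,"hand": 0},
    {"ax": 0,"ay": 0,"az": 0,"x": 0.025,"y": 0,"z": 0.001,"hand": 0}
  ]
}}

```text
time_s: 7.55
eef_pos: [0.5503, 0.0042, 0.078]
orientation: [0.0, -0.005, 1.0, 0.0]
wrist_force: [0.7, 0.1, -0.9]
gripper_width: 0.0494
grasp_force: 53.0
```

Run:
```python
from h import *
im=read_camera("top");a=im[150:230,205:255,::-1];b=read_camera("scene")[150:250,250:340,::-1]
cv2.imwrite("pics/c2.png",np.hstack([cv2.resize(a,(340,550)),cv2.resize(b,(450,550))]))
o=observe();print(o["eef_pos"],o["wrist_force"],o["torque"])
```

```text
[0.5512898  0.00434678 0.07787883] [-0.77414992 -0.02757053 -1.54328476] [0.09534077 0.09544781 0.03909643]
```

View pics/c2.png

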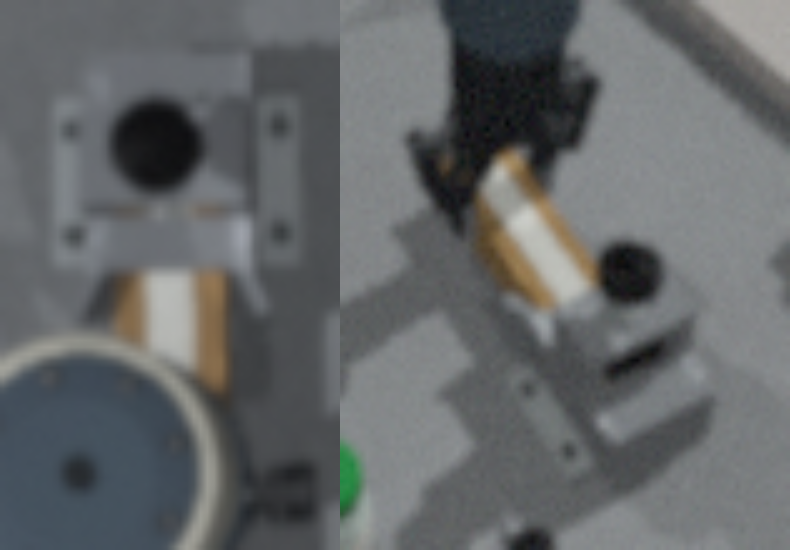

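The carton's front is under the roof (crop (185,270), between the flares) with no side force. I push on to the stop.

>>> {"api": "apply_moves", "payload": {
  "series": [
    {"ax": 0,"ay": 0,"az": 0,"x": 0.01,"y": 0,"z": 0,"hand": 0},
    {"ax": 0,"ay": 0,"az": 0,"x": 0.02,"y": 0,"z": 0,"hand": 0},
    {"ax": 0,"ay": 0,"az": 0,"x": 0.03,"y": 0,"z": 0,"hand": 0},
    {"ax": 0,"ay": 0,"az": 0,"x": 0.04,"y": 0,"z": 0,"hand": 0},
    {"ax": 0,"ay": 0,"az": 0,"x": 0.046,"y": 0,"z": 0,"hand": 0},
    {"ax": 0,"ay": 0,"az": 0,"x": 0.05,"y": 0,"z": 0,"hand": 0},
    {"ax": 0,"ay": 0,"az": 0,"x": 0.05,"y": 0,"z": 0,"hand": 0}
  ]
}}

```text
time_s: 8.23
eef_pos: [0.6005, 0.0043, 0.0778]
orientation: [0.0, -0.005, 1.0, -0.0]
wrist_force: [0.3, -0.2, -0.5]
gripper_width: 0.0494
grasp_force: 52.9
```

>>> {"api": "apply_moves", "payload": {
  "series": [
    {"ax": 0,"ay": 0,"az": 0,"x": 0.002,"y": 0,"z": 0,"hand": 0},
    {"ax": 0,"ay": 0,"az": 0,"x": 0.004,"y": 0,"z": 0,"hand": 0},
    {"ax": 0,"ay": 0,"az": 0,"x": 0.006,"y": 0,"z": 0,"hand": 0},
    {"ax": 0,"ay": 0,"az": 0,"x": 0.006,"y": 0,"z": 0,"hand": 0}
  ]
}}

```text
time_s: 8.57
eef_pos: [0.6052, 0.0044, 0.0777]
orientation: [-0.001, -0.005, 1.0, -0.0]
wrist_force: [-4.6, 0.8, 1.2]
gripper_width: 0.0492
grasp_force: 53.2
```

>>> {"api": "apply_moves", "payload": {
  "series": [
    {"ax": 0,"ay": 0,"az": 0,"x": 0.002,"y": 0,"z": 0,"hand": 0},
    {"ax": 0,"ay": 0,"az": 0,"x": 0.003,"y": 0,"z": 0,"hand": 0},
    {"ax": 0,"ay": 0,"az": 0,"x": 0.003,"y": 0,"z": 0,"hand": 0}
  ]
}}

```text
time_s: 8.82
eef_pos: [0.6056, 0.0044, 0.0776]
orientation: [-0.004, -0.004, 1.0, -0.0]
wrist_force: [-15.0, 2.7, 10.1]
gripper_width: 0.0493
grasp_force: 54.1
```

>>> {"api": "apply_moves", "payload": {
  "series": [
    {"ax": 0,"ay": 0,"az": 0,"x": -0.003,"y": 0,"z": 0,"hand": 0},
    {"ax": 0,"ay": 0,"az": 0,"x": -0.003,"y": 0,"z": 0,"hand": 0.3},
    {"ax": 0,"ay": 0,"az": 0,"x": -0.003,"y": 0,"z": 0,"hand": 0.7},
    {"ax": 0,"ay": 0,"az": 0,"x": -0.003,"y": 0,"z": 0,"hand": 0.7},
    {"ax": 0,"ay": 0,"az": 0,"x": -0.003,"y": 0,"z": 0,"hand": 0.7},
    {"ax": 0,"ay": 0,"az": 0,"x": -0.003,"y": 0,"z": 0.03,"hand": 0.7},
    {"ax": 0,"ay": 0,"az": 0,"x": -0.003,"y": 0,"z": 0.065,"hand": 0.7},
    {"ax": 0,"ay": 0,"az": 0,"x": -0.003,"y": 0,"z": 0.1,"hand": 0.7},
    {"ax": 0,"ay": 0,"az": 0,"x": -0.003,"y": 0,"z": 0.14,"hand": -1},
    {"ax": 0,"ay": 0,"az": 0,"x": -0.003,"y": 0,"z": 0.15,"hand": -1},
    {"ax": 0,"ay": 0,"az": 0,"x": -0.003,"y": 0,"z": 0.15,"hand": -1}
  ]
}}

```text
time_s: 9.73
eef_pos: [0.6082, 0.0044, 0.2329]
orientation: [0.005, -0.005, 1.0, 0.001]
wrist_force: [-0.2, -0.3, -0.3]
gripper_width: 0.037
grasp_force: 0.0
```

Run:
```python
from h import *
im=read_camera("top");a=im[150:230,205:255,::-1];b=read_camera("scene")[150:250,250:340,::-1]
cv2.imwrite("pics/c3.png",np.hstack([cv2.resize(a,(340,550)),cv2.resize(b,(450,550))]))
o=observe();print(o["eef_pos"],o["wrist_force"],o["gripper_width"],nose_length)
```

```text
[0.60622434 0.00446487 0.22810392] [-1.13791671  0.15054226 -1.18809321] 0.021845780799364063 0.0726
```

View pics/c3.png

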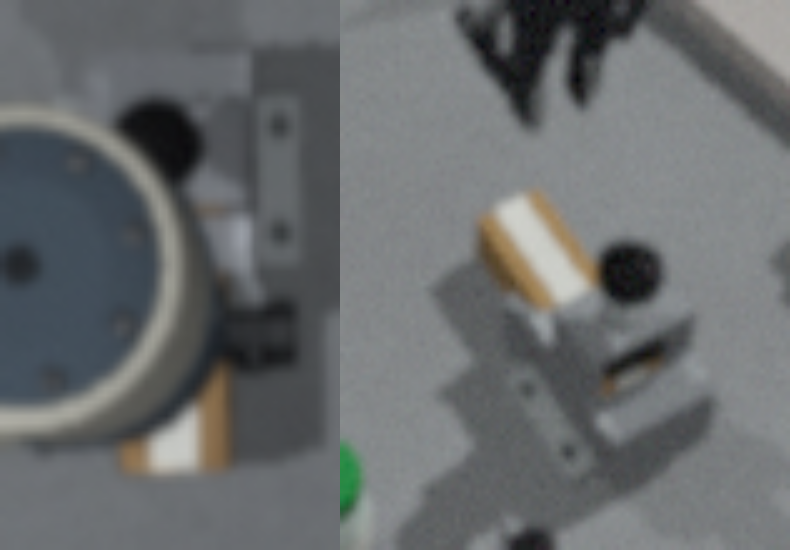

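The carton is fully in, its far end visible beyond the tower at crop (635,370), and the fingers are clear. Now the plunger.

>>> {"api": "apply_moves", "payload": {
  "series": [
    {"ax": 0,"ay": 0,"az": 0,"x": 0.03,"y": -0.001,"z": 0,"hand": -1},
    {"ax": 0,"ay": 0,"az": 0,"x": 0.06,"y": -0.001,"z": 0,"hand": -1},
    {"ax": 0,"ay": 0,"az": 0,"x": 0.09,"y": -0.001,"z": 0,"hand": -1},
    {"ax": 0,"ay": 0,"az": 0,"x": 0.0965,"y": -0.001,"z": 0,"hand": -1},
    {"ax": 0,"ay": 0,"az": 0,"x": 0.0965,"y": -0.001,"z": -0.01,"hand": -1},
    {"ax": 0,"ay": 0,"az": 0,"x": 0.0965,"y": -0.001,"z": -0.02,"hand": -1},
    {"ax": 0,"ay": 0,"az": 0,"x": 0.0965,"y": -0.001,"z": -0.025,"hand": -1},
    {"ax": 0,"ay": 0,"az": 0,"x": 0.0965,"y": -0.001,"z": -0.025,"hand": -1}
  ]
}}

```text
time_s: 10.5
eef_pos: [0.7008, 0.0034, 0.2004]
orientation: [-0.002, -0.005, 1.0, -0.0]
wrist_force: [-0.9, -0.6, -0.3]
gripper_width: -0.0
grasp_force: 0.0
```

Run:
```python
from h import *
b=read_camera("scene")[130:240,250:350,::-1]
cv2.imwrite("pics/c4.png",cv2.resize(b,(500,550)))
o=observe();print(o["eef_pos"],o["wrist_force"],o["gripper_width"],o["joints"])
```

```text
[0.70134429 0.00332787 0.2018736 ] [0.63677618 0.342352   0.48267279] -3.209593800984859e-05 [ 2.26636076e-01  5.99028792e-01  3.80634737e-01 -1.77082987e-04
 -1.35484929e+00 -1.78788868e+00]
```

View pics/c4.png

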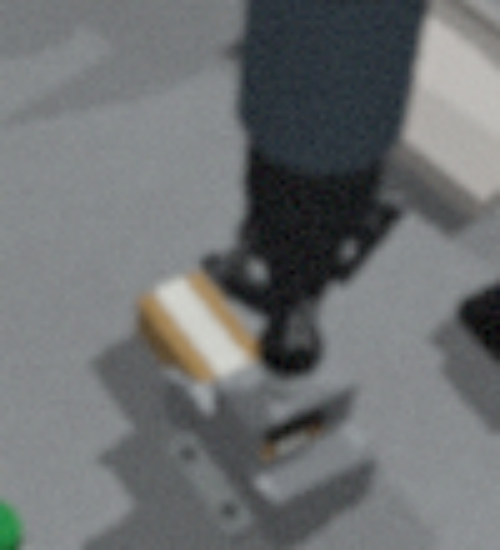

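The closed fingertips stand right over the head (crop (292,345)). Pressing.

>>> {"api": "apply_moves", "payload": {
  "series": [
    {"ax": 0,"ay": 0,"az": 0,"x": 0,"y": 0,"z": -0.005,"hand": -1},
    {"ax": 0,"ay": 0,"az": 0,"x": 0,"y": 0,"z": -0.01,"hand": -1},
    {"ax": 0,"ay": 0,"az": 0,"x": 0,"y": 0,"z": -0.014,"hand": -1},
    {"ax": 0,"ay": 0,"az": 0,"x": 0,"y": 0,"z": -0.018,"hand": -1},
    {"ax": 0,"ay": 0,"az": 0,"x": 0,"y": 0,"z": -0.018,"hand": -1},
    {"ax": 0,"ay": 0,"az": 0,"x": 0,"y": 0,"z": -0.018,"hand": -1}
  ]
}}

```text
time_s: 11.05
eef_pos: [0.7028, 0.0033, 0.1853]
orientation: [0.0, -0.005, 1.0, -0.0]
wrist_force: [0.7, 0.2, 3.8]
gripper_width: 0.0002
grasp_force: 1.7
```

>>> {"api": "apply_moves", "payload": {
  "series": [
    {"ax": 0,"ay": 0,"az": 0,"x": 0,"y": 0,"z": -0.002,"hand": -1},
    {"ax": 0,"ay": 0,"az": 0,"x": 0,"y": 0,"z": -0.004,"hand": -1},
    {"ax": 0,"ay": 0,"az": 0,"x": 0,"y": 0,"z": -0.004,"hand": -1},
    {"ax": 0,"ay": 0,"az": 0,"x": 0,"y": 0,"z": -0.004,"hand": -1}
  ]
}}

```text
time_s: 11.38
eef_pos: [0.7028, 0.0033, 0.1832]
orientation: [0.001, -0.005, 1.0, -0.0]
wrist_force: [-2.6, 1.3, 11.5]
gripper_width: -0.0002
grasp_force: 5.6
```

>>> {"api": "apply_moves", "payload": {
  "series": [
    {"ax": 0,"ay": 0,"az": 0,"x": 0,"y": 0,"z": -0.002,"hand": -1},
    {"ax": 0,"ay": 0,"az": 0,"x": 0,"y": 0,"z": -0.002,"hand": -1},
    {"ax": 0,"ay": 0,"az": 0,"x": 0,"y": 0,"z": -0.002,"hand": -1},
    {"ax": 0,"ay": 0,"az": 0,"x": 0,"y": 0,"z": -0.002,"hand": -1}
  ]
}}

```text
time_s: 11.72
eef_pos: [0.7027, 0.0034, 0.1831]
orientation: [0.002, -0.005, 1.0, -0.0]
wrist_force: [-6.8, 1.9, 18.7]
gripper_width: 0.0002
grasp_force: 9.2
```

>>> {"api": "apply_moves", "payload": {
  "series": [
    {"ax": 0,"ay": 0,"az": 0,"x": 0,"y": 0,"z": 0.01,"hand": -1},
    {"ax": 0,"ay": 0,"az": 0,"x": 0,"y": 0,"z": 0.03,"hand": -1},
    {"ax": 0,"ay": 0,"az": 0,"x": 0,"y": 0,"z": 0.05,"hand": -1},
    {"ax": 0,"ay": 0,"az": 0,"x": -0.03,"y": 0.001,"z": 0.05,"hand": -1},
    {"ax": 0,"ay": 0,"az": 0,"x": -0.065,"y": 0.001,"z": 0.05,"hand": 0.7},
    {"ax": 0,"ay": 0,"az": 0,"x": -0.0965,"y": 0.001,"z": 0.05,"hand": 0.7},
    {"ax": 0,"ay": 0,"az": 0,"x": -0.0965,"y": 0.001,"z": 0.05,"hand": 0.7},
    {"ax": 0,"ay": 0,"az": 0,"x": -0.0965,"y": 0.001,"z": 0.05,"hand": 0.7},
    {"ax": 0,"ay": 0,"az": 0,"x": -0.0965,"y": 0.001,"z": 0.04,"hand": 0.7},
    {"ax": 0,"ay": 0,"az": 0,"x": -0.0965,"y": 0.001,"z": 0.02,"hand": 0.7},
    {"ax": 0,"ay": 0,"az": 0,"x": -0.0965,"y": 0.001,"z": -0.01,"hand": 0.7}
  ]
}}

```text
time_s: 12.63
eef_pos: [0.6085, 0.0046, 0.1698]
orientation: [0.003, -0.005, 1.0, 0.0]
wrist_force: [1.8, 0.7, -0.0]
gripper_width: 0.0725
grasp_force: 0.0
```

>>> {"api": "apply_moves", "payload": {
  "series": [
    {"ax": 0,"ay": 0,"az": 0,"x": 0,"y": 0,"z": -0.03,"hand": 0.7},
    {"ax": 0,"ay": 0,"az": 0,"x": 0,"y": 0,"z": -0.06,"hand": 0.7},
    {"ax": 0,"ay": 0,"az": 0,"x": 0,"y": 0,"z": -0.08,"hand": 0.7},
    {"ax": 0,"ay": 0,"az": 0,"x": 0,"y": 0,"z": -0.09,"hand": 0.7},
    {"ax": 0,"ay": 0,"az": 0,"x": 0,"y": 0,"z": -0.09,"hand": 0.7},
    {"ax": 0,"ay": 0,"az": 0,"x": 0,"y": 0,"z": -0.09,"hand": 0.3},
    {"ax": 0,"ay": 0,"az": 0,"x": 0,"y": 0,"z": -0.09,"hand": 0},
    {"ax": 0,"ay": 0,"az": 0,"x": 0,"y": 0,"z": -0.09,"hand": 0},
    {"ax": 0,"ay": 0,"az": 0,"x": 0,"y": 0,"z": -0.09,"hand": 0}
  ]
}}

```text
time_s: 13.38
eef_pos: [0.6071, 0.0046, 0.0805]
orientation: [0.002, -0.005, 1.0, 0.0]
wrist_force: [0.7, -0.3, 2.0]
gripper_width: 0.0492
grasp_force: 54.6
```

>>> {"api": "apply_moves", "payload": {
  "series": [
    {"ax": 0,"ay": 0,"az": 0,"x": -0.005,"y": 0,"z": 0.001,"hand": 0},
    {"ax": 0,"ay": 0,"az": 0,"x": -0.015,"y": 0,"z": 0.001,"hand": 0},
    {"ax": 0,"ay": 0,"az": 0,"x": -0.03,"y": 0,"z": 0.001,"hand": 0},
    {"ax": 0,"ay": 0,"az": 0,"x": -0.045,"y": 0,"z": 0.001,"hand": 0},
    {"ax": 0,"ay": 0,"az": 0,"x": -0.06,"y": 0,"z": 0.001,"hand": 0},
    {"ax": 0,"ay": 0,"az": 0,"x": -0.075,"y": 0,"z": 0.001,"hand": 0},
    {"ax": 0,"ay": 0,"az": 0,"x": -0.09,"y": 0,"z": 0.001,"hand": 0},
    {"ax": 0,"ay": 0,"az": 0,"x": -0.105,"y": 0,"z": 0.001,"hand": 0},
    {"ax": 0,"ay": 0,"az": 0,"x": -0.12,"y": 0,"z": 0.001,"hand": 0},
    {"ax": 0,"ay": 0,"az": 0,"x": -0.135,"y": 0,"z": 0.001,"hand": 0},
    {"ax": 0,"ay": 0,"az": 0,"x": -0.15,"y": 0,"z": 0.001,"hand": 0},
    {"ax": 0,"ay": 0,"az": 0,"x": -0.15,"y": 0,"z": 0.001,"hand": 0}
  ]
}}

```text
time_s: 14.38
eef_pos: [0.454, 0.0042, 0.0805]
orientation: [0.0, -0.005, 1.0, 0.0]
wrist_force: [-0.4, 0.6, 0.4]
gripper_width: 0.0496
grasp_force: 54.4
```

>>> {"api": "apply_moves", "payload": {
  "series": [
    {"ax": 0,"ay": 0,"az": 0,"x": 0,"y": 0,"z": 0.02,"hand": 0},
    {"ax": 0,"ay": 0,"az": 0,"x": 0,"y": 0,"z": 0.045,"hand": 0},
    {"ax": 0,"ay": 0,"az": 0.01,"x": -0.005,"y": 0.03,"z": 0.05,"hand": 0},
    {"ax": 0,"ay": 0,"az": 0.02,"x": -0.01,"y": 0.06,"z": 0.05,"hand": 0},
    {"ax": 0,"ay": 0,"az": 0.035,"x": -0.015,"y": 0.095,"z": 0.05,"hand": 0},
    {"ax": 0,"ay": 0,"az": 0.05,"x": -0.02,"y": 0.13,"z": 0.05,"hand": 0},
    {"ax": 0,"ay": 0,"az": 0.06,"x": -0.025,"y": 0.165,"z": 0.05,"hand": 0},
    {"ax": 0,"ay": 0,"az": 0.07,"x": -0.03,"y": 0.2,"z": 0.05,"hand": 0},
    {"ax": 0,"ay": 0,"az": 0.08,"x": -0.037,"y": 0.23,"z": 0.05,"hand": 0},
    {"ax": 0,"ay": 0,"az": 0.09,"x": -0.042,"y": 0.255,"z": 0.05,"hand": 0},
    {"ax": 0,"ay": 0,"az": 0.1,"x": -0.047,"y": 0.275,"z": 0.05,"hand": 0},
    {"ax": 0,"ay": 0,"az": 0.1,"x": -0.047,"y": 0.284,"z": 0.05,"hand": 0},
    {"ax": 0,"ay": 0,"az": 0.1,"x": -0.047,"y": 0.284,"z": 0.05,"hand": 0},
    {"ax": 0,"ay": 0,"az": 0.1,"x": -0.047,"y": 0.284,"z": 0.035,"hand": 0},
    {"ax": 0,"ay": 0,"az": 0.1,"x": -0.047,"y": 0.284,"z": 0.022,"hand": 0},
    {"ax": 0,"ay": 0,"az": 0.1,"x": -0.047,"y": 0.284,"z": 0.014,"hand": 0},
    {"ax": 0,"ay": 0,"az": 0.1,"x": -0.047,"y": 0.284,"z": 0.01,"hand": 0},
    {"ax": 0,"ay": 0,"az": 0.1,"x": -0.047,"y": 0.284,"z": 0.01,"hand": 0}
  ]
}}

```text
time_s: 15.88
eef_pos: [0.409, 0.2874, 0.0891]
orientation: [-0.001, -0.079, 0.997, -0.001]
wrist_force: [-0.5, -0.8, -1.7]
gripper_width: 0.0489
grasp_force: 54.2
```

Run:
```python
from h import *
b=read_camera("scene")[80:200,260:400,::-1];a=read_camera("top")[195:305,95:180,::-1]
cv2.imwrite("pics/c5.png",np.hstack([cv2.resize(a,(340,440)),cv2.resize(b,(450,440))]))
```

```text
(no output)
```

View pics/c5.png

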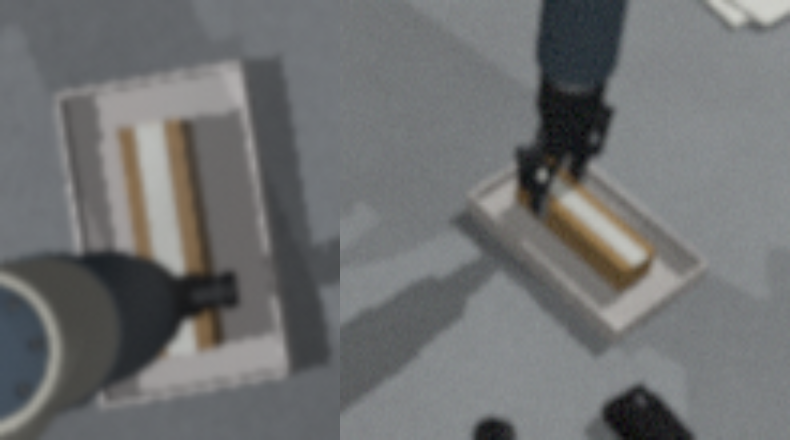

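The carton is inside the tray walls and aligned with them, its front at crop (155,122). I lower the last few millimetres until contact.

>>> {"api": "apply_moves", "payload": {
  "series": [
    {"ax": 0,"ay": 0,"az": 0,"x": 0,"y": 0,"z": -0.002,"hand": 0},
    {"ax": 0,"ay": 0,"az": 0,"x": 0,"y": 0,"z": -0.004,"hand": 0},
    {"ax": 0,"ay": 0,"az": 0,"x": 0,"y": 0,"z": -0.006,"hand": 0},
    {"ax": 0,"ay": 0,"az": 0,"x": 0,"y": 0,"z": -0.006,"hand": 0}
  ]
}}

```text
time_s: 16.32
eef_pos: [0.4093, 0.2886, 0.0855]
orientation: [0.001, -0.08, 0.997, 0.0]
wrist_force: [-4.6, -1.5, 11.7]
gripper_width: 0.0488
grasp_force: 55.7
```

>>> {"api": "apply_moves", "payload": {
  "series": [
    {"ax": 0,"ay": 0,"az": 0,"x": 0,"y": 0,"z": 0.001,"hand": 0},
    {"ax": 0,"ay": 0,"az": 0,"x": 0,"y": 0,"z": 0.001,"hand": 0.3},
    {"ax": 0,"ay": 0,"az": 0,"x": 0,"y": 0,"z": 0.001,"hand": 0.55},
    {"ax": 0,"ay": 0,"az": 0,"x": 0,"y": 0,"z": 0.001,"hand": 0.55},
    {"ax": 0,"ay": 0,"az": 0,"x": 0,"y": 0,"z": 0.001,"hand": 0.55},
    {"ax": 0,"ay": 0,"az": 0,"x": 0,"y": 0,"z": 0.02,"hand": 0.55},
    {"ax": 0,"ay": 0,"az": 0,"x": 0,"y": 0,"z": 0.05,"hand": 0.55},
    {"ax": 0,"ay": 0,"az": 0,"x": 0,"y": 0,"z": 0.09,"hand": 0.55},
    {"ax": 0,"ay": 0,"az": 0,"x": -0.03,"y": -0.03,"z": 0.13,"hand": 0.55},
    {"ax": 0,"ay": 0,"az": 0,"x": -0.06,"y": -0.06,"z": 0.16,"hand": 0.55},
    {"ax": 0,"ay": 0,"az": 0,"x": -0.06,"y": -0.09,"z": 0.16,"hand": 0.55},
    {"ax": 0,"ay": 0,"az": 0,"x": -0.06,"y": -0.12,"z": 0.16,"hand": 0.55},
    {"ax": 0,"ay": 0,"az": 0,"x": -0.06,"y": -0.12,"z": 0.16,"hand": 0.55},
    {"ax": 0,"ay": 0,"az": 0,"x": -0.06,"y": -0.12,"z": 0.16,"hand": 0.55}
  ]
}}

```text
time_s: 17.48
eef_pos: [0.3488, 0.1672, 0.2445]
orientation: [0.001, -0.079, 0.997, 0.001]
wrist_force: [0.4, 1.1, -0.6]
gripper_width: 0.0662
grasp_force: 0.0
```

Run:
```python
from m import *
print(fit("carton",box(.18,.05,.005,.039),[.458,.296,.16]))
b=read_camera("scene")[100:290,150:400,::-1]
cv2.imwrite("pics/f.png",cv2.resize(b,(790,600)));print(observe()["wrist_force"])
```

```text
(array([0.4539, 0.2942, 0.1834]), np.float64(-0.919), ['top', 'scene'])
[ 0.22300627  0.8762803  -0.73269775]
```

View pics/f.png

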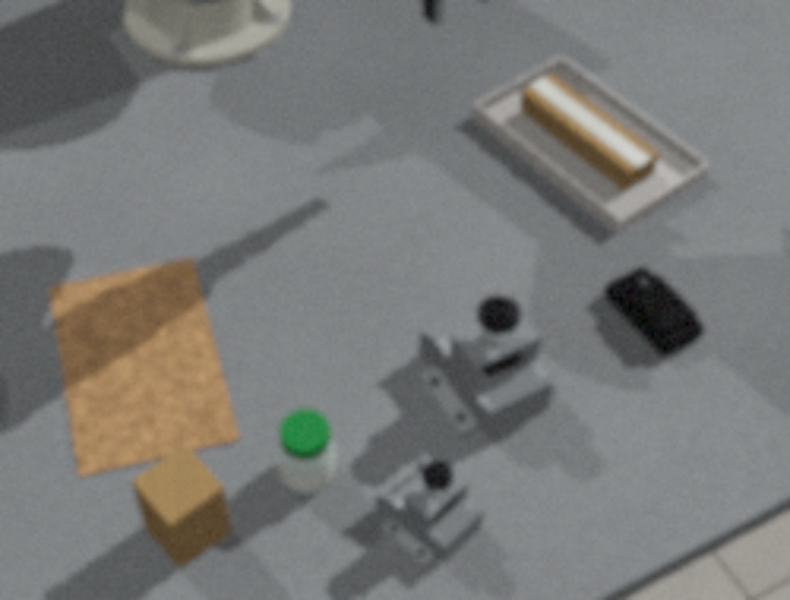

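The carton lies flat in the tray at (590,130), the plunger is up at (498,315), and the jar, mouse and tea box have not moved.

```bash
python3 -c "
from bench import job_done;print(job_done())"
```

```text
the job is handed in; nothing more can be done
None
```

I handed the job in at about 17.5 s: the carton was slid to the back stop, the plunger pressed to its stop and let spring back, and the carton drawn out and set down flat in the white tray, with the jar, mouse and tea box left alone; the hand-in returned no verdict.

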